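Count six bearing balls with the counting tray

ROBOT

A 6-joint arm with a two-finger parallel gripper is mounted at the origin on the work surface; the furniture and walls round the work are solid. World frame = base frame: x ahead of the robot, y to its left, z up, the work surface at z = 0. Lengths are in m, angles in degrees, forces in N, time in s.
With the tool pointing down it reaches from about 0.325 to 0.85 m from the base axis. Payload 15.5 kg.
Tool frame: the origin (TCP) lies between the finger pads; the fingertips stand arm.tip_extent ahead of it and the grasp point (between the pads) lies 5 mm behind it (arm.tip_extent is the distance from the TCP to the fingertips, in m); z points along the fingers, y is the line along which they close (so a half turn about z gives the same grasp; the last joint's range is limited). The gripper opens to 91 mm and grips with 3 to 60 N. Pads are 32 mm wide; open, the fingers measure 118 mm over their backs; the gripper's body (76 mm by 178 mm) begins 60 mm behind the grasp point.
Start: joints at [-69.471, 28.281, 77.091, -0, 74.628, -5.472], TCP at [0.274, -0.562, 0.228] pointing down, gripper open.
Joint ranges: [-166.48, 166.48], [-47.26, 123.95], [12.59, 153.08], [-70.14, 250.14], [6.76, 159.57], [-176.63, 176.63]. Speed limits (degrees/s): [108.29, 108.29, 147.25, 172.46, 172.46, 172.46].

INTERFACE

Orientations are given as a 3x3 rotation matrix whose columns are the frame's x, y, z axes.
In Python, from rig import arm, hand, kin, telemetry, optics gives the robot as it stands. Calls block until the motion is done:
- arm.move_to(position, orientation): joint-space move of the TCP to a pose.
- arm.move_l(position, orientation=None, feed=0.15): straight line of the TCP; orientation=None keeps the orientation; feed is the mean speed in m/s.
- arm.move_joints(angles): joint-space move.
- hand.grip(opening): finger opening in m; the grip force is fixed at half the most; returns when the fingers have stopped.
- arm.sleep(seconds).
- kin.solve_ik(position, orientation): joint angles nearest the present ones, or None.
- telemetry.observe(): the state.
- optics.snapshot(name): name is "side" or "top"; returns the picture (384x512x3 uint8, red, green, blue); there is no depth.
- optics.get_calibration(name): a dict with "intrinsics" (3x3 intrinsics, pixels), "cam_to_world" (4x4, takes a point from camera to world coordinates). Camera axes: x right, y down, z forward; pixel columns grow to the right and rows downward; lengths in m; the calibration is good to about 2 mm. A picture is of the moment at which its call begins. get_calibration takes no time and is no camera call.
A pose or a line that the arm cannot do raises arm.Unreachable and nothing moves.
- arm.sign_off(): hands the job in; it is judged then, once.
Trained networks look in the newest picture that a camera, given by its name, has taken for a name from the list of things; names that differ only in an ending like _2 or _b are one class to them, and where a whole thing is asked for, a point or a joint stands for the part that bears it (a point fixed in the world has none). Each returns a list of dicts, best first, with "conf" (0 to 1); they miss things now and then, are a little off and sometimes report something else, mostly with a low value. They report only what shows in the picture. A call takes as long as a camera call.
- optics.spot_in(target, camera): "extent" ([left, top, right, bottom] in pixels, round what is visible of it).
- optics.masks_of(target, camera): "mask" (384x512 bool, what is visible of it) and "extent" ([left, top, right, bottom] in pixels, round what is visible of it).
The state is a dict: "t": time; "joint_positions": joint angles; "dq": joint speeds; "tau": joint torques, N m; "ee_pos": TCP position; "tool_rot": TCP orientation; "force": force on the tool from outside, world axes, zero at the start; "torque": the same for the moment, N m; "width": finger opening in m; "grasp_force": force on a finger pad.
Only numpy, scipy, OpenCV 4.12 (cv2) and the standard library are available. Lean on these libraries where they do the work, as an engineer would, in place of code of your own. Each camera call takes 0.05 s, during which the arm holds its last target. There are 200 camera calls.

TASK

Count out six balls for the arm's turntable bearing with the counting tray: raise it by the lug at its channel end so that the balls run out and fill the six pockets, set it down flat and let go, then raise it by the lug at the other end so that the spare balls run back into the channel. With the tray flat on the table again, all six pockets filled and every spare in the channel, swing the orange gate bar right across the channel's mouth to shut the spares in, and let go. Leave the screw jar, the gear and the screwdriver where they lie.

Things in the scene. Friction and masses are not known exactly. Their poses are not given: they have to be found in the camera images.
- tray: Blue counting tray on a black rubber base plate, 136 x 68 x 27.5 mm without its lugs, 0.4 kg, loose. Origin: centre of its underside; x runs along it from the channel end to the far end, z up. Walls 4 mm thick, their tops 27.5 mm up. Inside, x -64 to -19 mm is the channel, x -19 to +64 mm the flat field, 18 mm up, with six pockets; both are 60 mm wide (y -30 to +30).
- channel_lug (a point): Grip point in the lug at the tray's channel end (-x): a block 24 mm wide (along the tray's y), 10 mm thick, sticking out level 29 mm from the end wall, its top flush with the walls. The point is 84 mm from the tray's origin along -x, 22.5 mm up. With this end raised, the tray rests on the bottom edge of its other end (x = +68 mm); the other lug stays clear of the table up to 30 degrees.
- far_lug (a point): Grip point in the like lug at the tray's far end, 84 mm from the origin along +x, 22.5 mm up. With this end raised the tray rests on the bottom edge x = -68 mm. Raised slowly (about 5 degrees a second up to 10, then on to 25 to 30 degrees), it brings the spares back over the filled pockets into the channel. A ball caught on the way comes free when the tray is nodded.
- gate (a joint): Angle of the orange gate bar on its pin, rad. 0: along the top of the +y side wall towards the far end (open); below 0: swung outwards, off the tray; +1.571: across the channel's mouth (shut, at its stop), so that balls cannot pass. It shuts clockwise seen from above and stays where it is left (friction 0.025 N m). The bar is 8 mm wide, 7 mm high, its underside 10 mm above the field.
- gate_hinge (a point): The gate's upright pin on the +y side wall: x = -16, y = +32 mm in the tray's frame; the point is at the middle of the bar's height, 31.5 mm above the tray's underside.
- gate_knob (a point): Middle of the black knob at the gate's free end, 64 mm from the pin: 12 mm across, standing from 35 to 58 mm above the tray's underside; this point is 48 mm up.
- pocket_0 (a point): Centre of a ball lying in this pocket: x = 3, y = -21, z = 11 mm in the tray's frame. Round, 17 mm across, 14 mm deep: a ball in it is flush with the field, and others can roll over it.
- pocket_1 (a point): Centre of a ball lying in this pocket: x = 3, y = 0, z = 11 mm in the tray's frame. Round, 17 mm across, 14 mm deep: a ball in it is flush with the field, and others can roll over it.
- pocket_2 (a point): Centre of a ball lying in this pocket: x = 3, y = 21, z = 11 mm in the tray's frame. Round, 17 mm across, 14 mm deep: a ball in it is flush with the field, and others can roll over it.
- pocket_3 (a point): Centre of a ball lying in this pocket: x = 29, y = -21, z = 11 mm in the tray's frame. Round, 17 mm across, 14 mm deep: a ball in it is flush with the field, and others can roll over it.
- pocket_4 (a point): Centre of a ball lying in this pocket: x = 29, y = 0, z = 11 mm in the tray's frame. Round, 17 mm across, 14 mm deep: a ball in it is flush with the field, and others can roll over it.
- pocket_5 (a point): Centre of a ball lying in this pocket: x = 29, y = 21, z = 11 mm in the tray's frame. Round, 17 mm across, 14 mm deep: a ball in it is flush with the field, and others can roll over it.
- ball_0: Polished steel bearing ball, 14 mm across, 11 g, one of nine alike; origin: its centre. Starts in the channel. The channel's floor falls at 8 degrees from 18 mm up at its mouth (x = -19 mm) to 11.7 mm at the end wall; balls leave it with its end raised 12 degrees or more, 18 to 25 degrees empties it. Tilt slowly: a fast ball skips pockets. If one is empty at the end, tilt both ways again.
- ball_1: Polished steel bearing ball, 14 mm across, 11 g, one of nine alike; origin: its centre. Starts in the channel.
- ball_2: Polished steel bearing ball, 14 mm across, 11 g, one of nine alike; origin: its centre. Starts in the channel.
- ball_3: Polished steel bearing ball, 14 mm across, 11 g, one of nine alike; origin: its centre. Starts in the channel.
- ball_4: Polished steel bearing ball, 14 mm across, 11 g, one of nine alike; origin: its centre. Starts in the channel.
- ball_5: Polished steel bearing ball, 14 mm across, 11 g, one of nine alike; origin: its centre. Starts in the channel.
- ball_6: Polished steel bearing ball, 14 mm across, 11 g, one of nine alike; origin: its centre. Starts in the channel.
- ball_7: Polished steel bearing ball, 14 mm across, 11 g, one of nine alike; origin: its centre. Starts in the channel.
- ball_8: Polished steel bearing ball, 14 mm across, 11 g, one of nine alike; origin: its centre. Starts in the channel.
- screw_jar: Bystander: clear jar of screws with a white cap, 52 mm across, 54 mm high. Origin: centre of its underside. (The small orange and grey desk arms to the right of the work are fixed and stand up to 230 mm above the table: pass over them.)
- spare_gear: Bystander: ivory printed gear lying flat, 33 mm across, 9 mm high. Origin: centre of its underside.
- screwdriver_yellow: Bystander: yellow screwdriver lying down, 158 mm long, 24 mm thick, its length along its y axis. Origin: under its middle.

How it is judged:
By the outcome, as a careful person would: the job done as asked, in the order asked, and still so for the second after the job is handed in, with the robot touching nothing.
It also fails if it takes over 72 s, if anything falls off the work surface, if the arm or the gripper's body presses on something with over 40 N, if the wrist force passes 120 N, or if a joint passes its speed limit or range.

## Working session

There is one attempt and no reset: what is moved stays moved. The work goes in short steps, each a Python script; the robot and the scene stay as the last script left them, time stands still between calls to the robot, and variables do not carry over. Pictures are saved under pics/ and viewed, at most 10 in all, crops included, and the job is handed in when it is done.

```bash
ls; mkdir -p pics
python3 - <<'E'
from rig import arm, hand, kin, telemetry, optics
import cv2,numpy as np
ims=[]
for c in("top","side"):
    im=optics.snapshot(c); ims.append(im)
    k=optics.get_calibration(c); print(c,np.round(k["intrinsics"],1).tolist(),np.round(k["cam_to_world"],3).tolist())
    for t in("tray","gate","gate_knob","channel_lug","screw_jar","spare_gear","screwdriver_yellow","ball_0"):
        print(t,[(np.round(d["extent"]).tolist(),round(d["conf"],2)) for d in optics.spot_in(t,c)][:9])
cv2.imwrite("pics/a.png",cv2.resize(ims[0],(800,600))[:,:,::-1])
cv2.imwrite("pics/b.png",cv2.resize(ims[1],(800,600))[:,:,::-1])
print(arm.tip_extent,telemetry.observe()["t"])
E
```

```text
pics
rig.py
top [[461.9, 0.0, 256.7], [0.0, 461.9, 187.8], [0.0, 0.0, 1.0]] [[-0.011, -0.985, 0.169, 0.359], [-1.0, 0.011, -0.001, 0.318], [-0.0, -0.169, -0.986, 0.91], [0.0, 0.0, 0.0, 1.0]]
tray [([245.0, 182.0, 344.0, 236.0], 0.97), ([323.0, 202.0, 331.0, 205.0], 0.51)]
gate [([282.0, 216.0, 312.0, 237.0], 0.59)]
gate_knob [([280.0, 214.0, 312.0, 236.0], 0.61)]
channel_lug [([245.0, 180.0, 344.0, 239.0], 0.7)]
screw_jar [([286.0, 114.0, 311.0, 148.0], 0.93)]
spare_gear [([243.0, 148.0, 258.0, 162.0], 0.46)]
screwdriver_yellow [([250.0, 261.0, 326.0, 295.0], 0.87), ([312.0, 194.0, 321.0, 197.0], 0.18)]
ball_0 [([321.0, 200.0, 332.0, 204.0], 0.61), ([309.0, 192.0, 315.0, 198.0], 0.59), ([318.0, 196.0, 322.0, 203.0], 0.57), ([323.0, 201.0, 332.0, 214.0], 0.54), ([316.0, 185.0, 329.0, 194.0], 0.41)]
side [[349.8, 0.0, 253.4], [0.0, 349.8, 191.8], [0.0, 0.0, 1.0]] [[-0.977, -0.091, 0.194, 0.352], [-0.215, 0.411, -0.886, 1.042], [0.001, -0.907, -0.421, 0.41], [0.0, 0.0, 0.0, 1.0]]
tray [([260.0, 181.0, 300.0, 217.0], 0.84)]
gate [([284.0, 188.0, 297.0, 201.0], 0.63)]
gate_knob [([284.0, 188.0, 296.0, 203.0], 0.59), ([320.0, 194.0, 343.0, 224.0], 0.2)]
channel_lug [([260.0, 180.0, 297.0, 219.0], 0.83)]
screw_jar [([212.0, 178.0, 232.0, 200.0], 0.9), ([319.0, 195.0, 346.0, 224.0], 0.63)]
spare_gear [([218.0, 210.0, 233.0, 219.0], 0.68), ([262.0, 180.0, 296.0, 215.0], 0.57)]
screwdriver_yellow [([321.0, 191.0, 340.0, 228.0], 0.71), ([284.0, 188.0, 297.0, 203.0], 0.22)]
ball_0 []
0.014 0.9
```

Run:
```python
import cv2
a=cv2.imread("pics/a.png"); b=cv2.imread("pics/b.png")
c=cv2.resize(a[150:480,330:570],None,fx=1.8,fy=1.8,interpolation=2)
cv2.imwrite("pics/c.png",cv2.resize(a[165:465,360:560],(400,600),interpolation=2))
```

```text
(no output)
```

View pics/a.png

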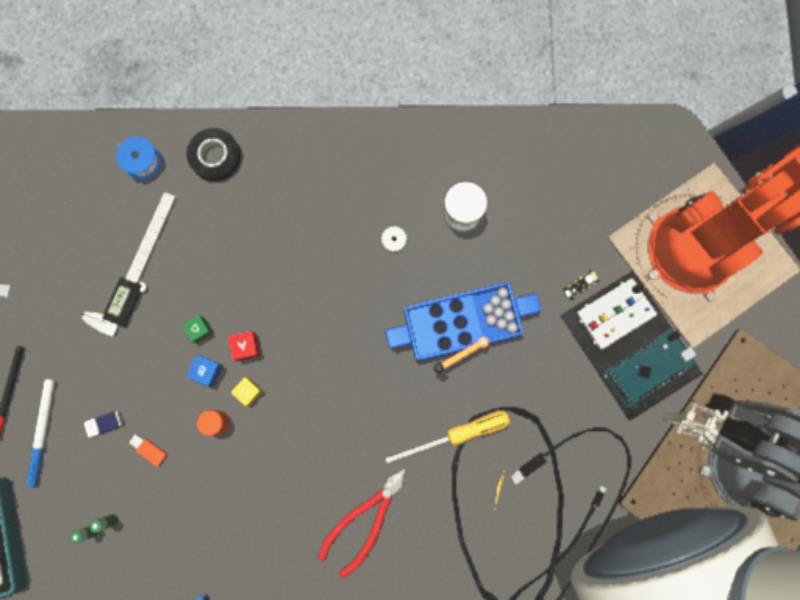

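View pics/c.png

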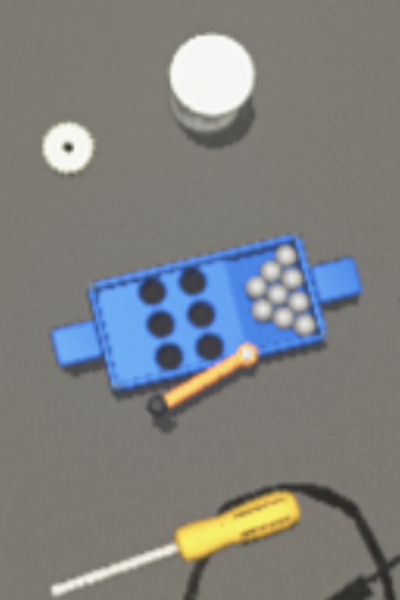

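View pics/b.png

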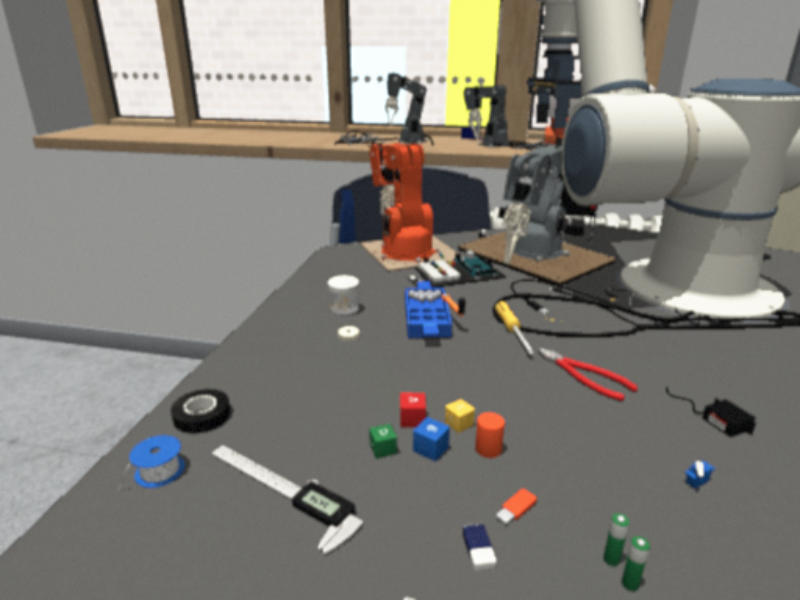

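The top picture shows the tray with its channel end (nine balls) on the right at about (505,310) in the 800 px image. The far lug is at (397,337). The gate points left and is swung slightly outwards, with its knob at about (439,367). Next I'll fit the tray pose from the pockets and check reachability.

```bash
cat > h.py <<'E'
from rig import arm, hand, kin, telemetry, optics
import cv2, numpy as np
from scipy.optimize import least_squares
from scipy.spatial.transform import Rotation as Ro
def cam(c):
    k=optics.get_calibration(c); return np.array(k["intrinsics"]),np.array(k["cam_to_world"])
def ray(uv,z,c="top"):
    K,T=cam(c); d=T[:3,:3]@np.linalg.solve(K,[*uv,1]); return T[:3,3]+d*(z-T[2,3])/d[2]
def proj(P,c="top"):
    K,T=cam(c); q=(np.atleast_2d(P)-T[:3,3])@T[:3,:3]@K.T; return q[:,:2]/q[:,2:]
def tray(p):   # p = x,y,yaw -> R,t
    return Ro.from_euler("z",p[2]).as_matrix(),np.array([p[0],p[1],0])
def box(x0,x1,y0,y1,z0,z1): return np.array([[x,y,z] for x in(x0,x1) for y in(y0,y1) for z in(z0,z1)])/1e3
PARTS=[box(-68,68,-34,34,0,27.5),box(-97,-68,-12,12,17.5,27.5),box(68,97,-12,12,17.5,27.5)]
def sil(p,S=4):
    R,t=tray(p); m=np.zeros((384*S,512*S),np.uint8)
    for B in PARTS:
        q=(proj(B@R.T+t)+.5)*S
        cv2.fillConvexPoly(m,cv2.convexHull(np.round(q).astype(np.int32)),1)
    return cv2.resize(m.astype(np.float32),(512,384),interpolation=cv2.INTER_AREA)
def pose(im,p0):
    """refine tray pose by matching its silhouette with the blue (plus balls/pockets filled in) of the top picture"""
    from scipy.optimize import minimize
    near=cv2.dilate((sil(p0)>0).astype(np.uint8),np.ones((13,13)))
    h=cv2.cvtColor(im,cv2.COLOR_RGB2HSV)
    b=((h[...,0]>95)&(h[...,0]<130)&(h[...,1]>110)&(near>0)).astype(np.uint8)
    b=cv2.morphologyEx(b,cv2.MORPH_CLOSE,np.ones((3,3)))
    cs,_=cv2.findContours(b,cv2.RETR_EXTERNAL,cv2.CHAIN_APPROX_NONE)
    b=cv2.drawContours(np.zeros_like(b),cs,-1,1,-1).astype(np.float32)
    b=cv2.GaussianBlur(b,(0,0),1)
    f=lambda d:np.abs(cv2.GaussianBlur(sil(p0+d*[.01,.01,.1]),(0,0),1)-b).sum()
    r=minimize(f,[0,0,0],method="Nelder-Mead",options=dict(initial_simplex=np.array([[0,0,0],[.5,0,0],[0,.5,0],[0,0,.5]])-.12))
    return p0+r.x*[.01,.01,.1],r.fun,b.sum()
def toolpose(p,end,th,s,gx=.087,gz=.0185):
    """TCP pose gripping lug at end (-1 channel, +1 far) with that end raised th degrees"""
    R,t=tray(p); q=Ro.from_euler("y",-end*th,degrees=True).as_matrix()
    piv=np.array([-end*.068,0,0])
    P=R@(q@(np.array([end*gx,0,gz])-piv)+piv)+t
    x=np.array([-s,0,0]);y=np.array([0,s,0]);z=np.array([0,0,-1.])
    return P,R@q@np.c_[x,y,z]
E
python3 - <<'E'
from h import *
c=np.array([(152,291),(193,282),(160,323),(201,314),(169,356),(209,346)])
uv=(c/2+[360,165]+.5)/1.5625-.5
L=np.array([(29,-21),(3,-21),(29,0),(3,0),(29,21),(3,21)])/1e3
W=np.array([ray(u,.018)[:2] for u in uv])
f=lambda p:((L@tray(p)[0][:2,:2].T+p[:2])-W).ravel()
r=least_squares(f,[.3,.3,1.7]); p=r.x; print(p,np.abs(r.fun).max())
im=optics.snapshot("top"); p2=pose(im,p); print(p2)
p=p2[0]; np.save("p.npy",p); R,t=tray(p)
hg=R@[-.016,.032,.0315]+t
kc=np.array([158,404]); k=ray((kc/2+[360,165]+.5)/1.5625-.5,.055)
d=R.T@(k-hg); print("gate",np.degrees(-np.arctan2(d[1],d[0])),np.hypot(d[0],d[1]))
for e in(-1,1):
  for s in(-1,1):
    for th in(0,28):
        P,O=toolpose(p,e,th,s); q=kin.solve_ik(P,O); print(e,s,th,P.round(3),None if q is None else np.round(q,0))
E
```

```text
[0.47648197 0.24039226 1.79358284] 0.00041067057591415157
(array([0.47741822, 0.24084121, 1.80276436]), np.float64(138.8870849609375), np.float32(2833.0))
gate -17.129497070182097 0.06396887575630268
-1 -1 0 [0.497 0.156 0.018] [ 11.  38. 103.  -0.  39.  -2.]
-1 -1 28 [0.491 0.182 0.089] [ 31.  37.  95. -31.  61.  36.]
-1 1 0 [0.497 0.156 0.018] None
-1 1 28 [0.491 0.182 0.089] [  31.   37.   95.  -31.   61. -144.]
1 -1 0 [0.457 0.326 0.018] [29. 39. 97. -0. 43. 16.]
1 -1 28 [0.464 0.299 0.089] [ 10.  35. 102.  37.  52. -29.]
1 1 0 [0.457 0.326 0.018] [  29.   39.   97.   -0.   43. -164.]
1 1 28 [0.464 0.299 0.089] [ 10.  35. 102.  37.  52. 151.]
```

```bash
cat >> h.py <<'E'
def tilt(p,end,seq):
    a0=seq[0]
    for a,rate in seq[1:]:
        n=max(1,int(np.ceil(abs(a-a0)/6)))
        for th in np.linspace(a0,a,n+1)[1:]:
            arm.move_l(*toolpose(p,end,th,-1),feed=.162*np.radians(rate))
        a0=a
def rep(m):
    s=telemetry.observe(); print(m,round(s["t"],2),np.round(s["ee_pos"],4),np.round(s["force"],1),round(s["width"],4),s["grasp_force"])
def look(name,p,f=4.5):
    im=optics.snapshot("top"); c=proj([[p[0],p[1],.02]])[0].astype(int)
    w,h=65,50; cr=im[c[1]-h:c[1]+h,c[0]-w:c[0]+w]
    cv2.imwrite(f"pics/{name}.png",cv2.resize(cr[:,:,::-1],None,fx=f,fy=f,interpolation=cv2.INTER_CUBIC)); return im
E
python3 - <<'E'
from h import *
p=np.load("p.npy")
P,O=toolpose(p,-1,0,-1); s=telemetry.observe()
arm.move_l(np.array(s["ee_pos"])+[0,0,.13],feed=.25); rep("up")
arm.move_to(P+[0,0,.33],O); rep("over")
hand.grip(.05)
arm.move_l(P+[0,0,.05],feed=.25); arm.move_l(P,feed=.06); rep("down")
hand.grip(0); rep("grip")
tilt(p,-1,[0,(10,8),(22,4)]); rep("tilted")
arm.sleep(.7); optics.snapshot("side"); 
im=look("t1",p)
E
```

```text
up 1.62 [ 0.2739 -0.5616  0.3577] [-0.  -0.4 -0.5] 0.091 0.0
over 4.28 [0.4977 0.1556 0.3485] [-0.1  1.1  0.3] 0.0914 0.0
down 7.3 [0.4976 0.1562 0.0187] [ 0.6 -0.5 -1.4] 0.0498 0.0
grip 7.82 [0.4973 0.1561 0.0186] [-2.5 -0.6  5.5] 0.0236 29.9801105260849
tilted 12.5 [0.4932 0.1739 0.0751] [ 0.  -0.2 -1. ] 0.0239 29.976040720939636
```

View pics/t1.png

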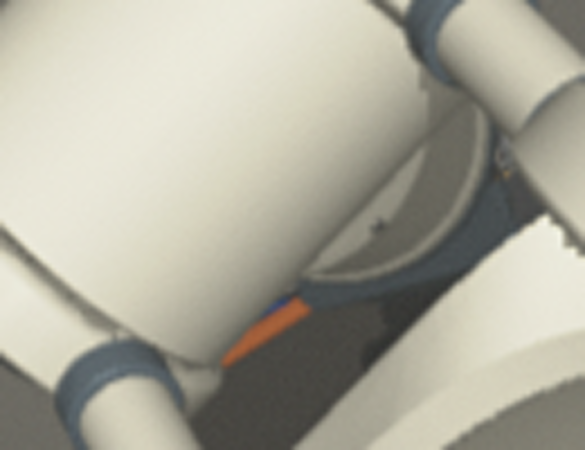

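The arm hides the tray in this view (only a bit of the gate shows at about (265,330)), so I'll lower, let go, rise and look.

Run:
```python
from h import *
p=np.load("p.npy")
tilt(p,-1,[22,(24,6),(0,9)]); rep("flat")
hand.grip(.05); rep("open")
P,O=toolpose(p,-1,0,-1)
arm.move_l(P+[0,0,.20],feed=.25)
P2,O2=toolpose(p,1,0,-1)
arm.move_l(P2+[0,0,.20],O2,feed=.25)
rep("at far"); im=look("t2",p)
pn=pose(im,p); print(p,pn)
im=optics.snapshot("side"); cv2.imwrite("pics/s2.png",cv2.resize(im[165:235,235:325,::-1],None,fx=6,fy=6,interpolation=2))
```

```text
flat 16.94 [0.4973 0.1563 0.0186] [-2.5  1.2  2.5] 0.0239 29.97341752052307
open 17.52 [0.4974 0.1562 0.0185] [-0.3 -0.3  0. ] 0.0499 0.0
at far 19.32 [0.4574 0.3245 0.2179] [ 0.5 -0.4  0.2] 0.0502 0.0
[0.47741822 0.24084121 1.80276436] (array([0.47917582, 0.23677962, 1.81593139]), np.float64(1435.04833984375), np.float32(1530.0))
```

View pics/t2.png

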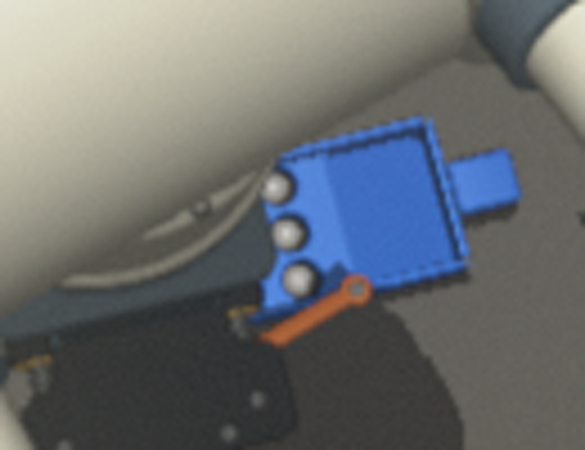

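The channel is empty and the three pockets nearest the mouth are filled, at about (278,187), (290,233) and (300,280). I'll go on to the far lug.

Run:
```python
from h import *
p=np.load("p.npy")
P,O=toolpose(p,1,0,-1)
arm.move_l(P+[0,0,.05],O,feed=.25); arm.move_l(P,feed=.06); rep("down")
hand.grip(0); rep("grip")
tilt(p,1,[0,(10,4.5),(27,7),(22,8),(28,8)]); rep("tilted")
arm.sleep(.4)
tilt(p,1,[28,(0,9)]); rep("flat")
hand.grip(.05)
arm.move_l(P+[0,0,.20],feed=.25)
# move aside for a clear look, near the gate side
R,t=tray(p); arm.move_l(P+[0,0,.30]+R@[.16,0,0],feed=.3)
rep("aside"); im=look("t3",p)
pn=pose(im,p); print(p,pn)
print(len(optics.spot_in("ball_0","top")))
```

```text
down 21.16 [0.4576 0.3256 0.0187] [ 0.4  0.4 -0.1] 0.0503 0.0
grip 21.68 [0.4574 0.3255 0.0186] [-2.4  0.5  4.2] 0.0239 30.000527501106262
tilted 28.53 [0.4636 0.2993 0.089 ] [ 0.  -1.1 -3.2] 0.0235 29.996607899665833
flat 32.68 [0.4574 0.3253 0.0187] [-1.2 -2.3  2.6] 0.0236 29.997729063034058
aside 34.99 [0.4204 0.4802 0.3168] [-0.5 -0.2  0.1] 0.0498 0.0
[0.47741822 0.24084121 1.80276436] (array([0.47857783, 0.24103514, 1.80559737]), np.float64(146.82754516601562), np.float32(2823.0))
6
```

View pics/t3.png

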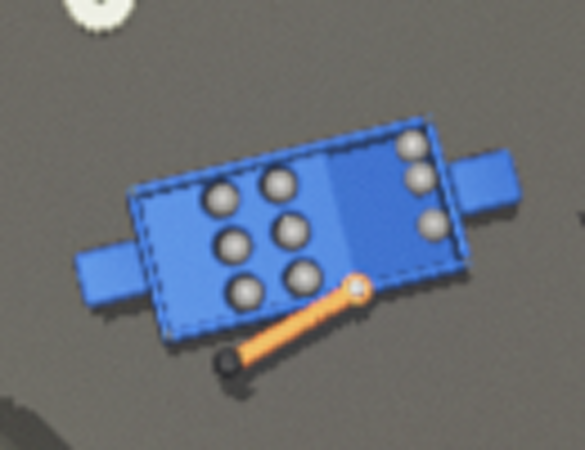

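All six pockets are filled, at x of about 220–305 px, and three spares are in the channel, at about (412,145), (420,178) and (433,224). The gate knob is at about (229,362). Now I'll swing the gate by caging the knob.

```bash
cat > g.py <<'E'
from h import *
p0=np.load("p.npy"); p=np.array([.4782,.2410,1.804]); R,t=tray(p)
c=proj([[p0[0],p0[1],.02]])[0].astype(int)
k=ray((np.array([229,362])+.5)/4.5-.5+c-[65,50],.056)
d=R.T@(k-t)-[-.016,.032,0]; a0=np.degrees(-np.arctan2(d[1],d[0])); print("gate",a0,np.hypot(*d[:2]))
def gp(a,s,z=.053):
    a=np.radians(a); P=R@np.array([-.016+.064*np.cos(a),.032-.064*np.sin(a),0])+t; P[2]=z
    y=s*R@np.array([-np.sin(a),-np.cos(a),0]); zz=np.array([0,0,-1.]); return P,np.c_[np.cross(y,zz),y,zz]
E
python3 - <<'E'
from g import *
for s in(-1,1):
    for a in(a0,40,94): q=kin.solve_ik(*gp(a,s)); print(s,a,None if q is None else np.round(q))
E
```

```text
gate -16.628756583676868 0.06417522089864731
-1 -16.628756583676868 [ 26.  33. 105.  -0.  42. 176.]
-1 40 [  24.   36.   97.   -0.   47. -130.]
-1 94 [ 18.  36.  96.  -0.  48. -81.]
1 -16.628756583676868 [ 26.  33. 105.  -0.  42.  -4.]
1 40 [24. 36. 97. -0. 47. 50.]
1 94 [18. 36. 96. -0. 48. 99.]
```

Run:
```python
from g import *
P,O=gp(a0,1)
arm.move_to(P+[0,0,.2],O); hand.grip(.032)
arm.move_l(P+[0,0,.03],feed=.25); arm.move_l(P,feed=.05); rep("down")
hand.grip(.015); rep("cage")
for a in np.append(np.linspace(a0,85,9)[1:],[90,93.5]):
    arm.move_l(*gp(a,1),feed=.06)
rep("shut"); print(telemetry.observe()["force"])
P,O=gp(90.5,1); arm.move_l(P,O,feed=.03); hand.grip(.03)
arm.move_l(P+[0,0,.22],feed=.25)
F,_=toolpose(p,1,0,-1); arm.move_l(F+[0,0,.30]+R@[.16,0,0],feed=.3)
rep("aside"); im=look("t4",p0); print(pose(im,p))
```

```text
gate -16.628756583676868 0.06417522089864731
down 38.03 [0.4188 0.2735 0.053 ] [-0.3  0.5 -0.2] 0.0316 0.0
cage 38.5 [0.4188 0.2735 0.0531] [-0.2  0.7  1.2] 0.0153 0.0
shut 42.07 [0.5137 0.2293 0.053 ] [-0.9  0.3  0.3] 0.015 0.17606734880246222
[-0.90603158  0.3342059   0.29153621]
aside 44.85 [0.4215 0.4801 0.3178] [-0.3 -0.5 -0.4] 0.0301 0.0
(array([0.47905669, 0.24071404, 1.78061086]), np.float64(288.10809326171875), np.float32(2691.0))
```

View pics/t4.png

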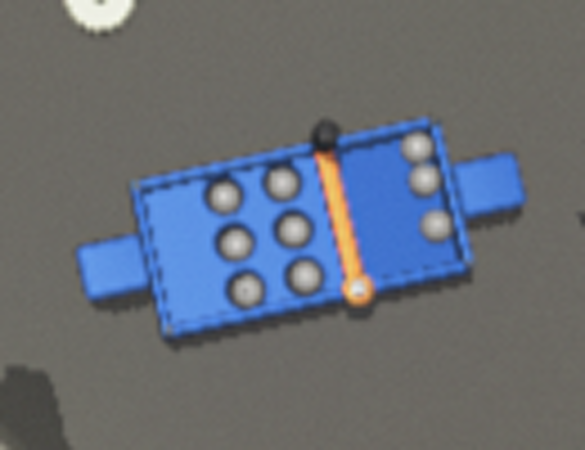

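The bar lies across the channel mouth, with its pin at about (357,290) and its knob at about (325,134). The six pockets are still filled and three spares are behind the bar. I'll check the angle numerically, then sign off.

Run:
```python
from g import *
f=lambda u,z:ray((np.array(u)+.5)/4.5-.5+c-[65,50],z)
lf,lc=f((98,271),.0275),f((502,180),.0275)   # lug middles
k,hh=f((325,133),.056),f((357,290),.035)
ang=lambda v:np.degrees(np.arctan2(v[1],v[0]))
x=ang(lf-lc); g=x-ang(k-hh); print(x,g)
if 86<g<94: arm.sign_off(); print("signed")
```

```text
gate -16.628756583676868 0.06417522089864731
102.13194744172228 89.92874509494328
the job is handed in; nothing more can be done
signed
```

The job is handed in at about 45 s of the 72 s allowed: all six pockets are filled, the three spares are in the channel, the tray is flat, and the gate is shut at about 90 degrees.

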